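# Slide a tube rack down the free lane of a rack reader

### The job

The rack of orange-capped tubes has to go into the reader: slide it over the deck in front of the empty lane, then slowly push it straight down between that lane's two guide rails until it is fully home, square against the end stop. The tubes hold freshly layered samples, so nothing may touch the rails, not the rack and not your fingers. Push it from outside with the fingertips only, never taking it between the fingers, lifting or tipping it, leave everything else where it is, and finish with your hand clear.

Things in the scene. Friction and masses are not known exactly. Their poses are not given: they have to be found in the camera images.
- rack: The rack to load: white, twelve orange screw caps, plain-sided, 90 mm long (x), 60 wide (y), 45 high, cap tops at 62 mm. About 0.35 kg, loose; it slides with ordinary friction and stops as soon as the push stops. Origin: centre of its underside, z up. Starts on the bare front part of the deck, up to 17 degrees askew and anywhere across it, x axis roughly away from the robot.
- lane_open: The empty lane (left or right): two fixed aluminium rails, 8 mm wide, 12 high, 76 mm clear between (8 mm spare each side of a rack). Origin: deck surface, midway between the rails, just where the rack's origin is when fully home. x along the lane to the stop, y left, z up. Rails run from x = -123 mm (the mouth) to +42; the stop meets the rack's front face at +45.
- lane_busy: The other lane, with the same rails, parallel and beside it, 100 mm from lane to lane. It holds the parked rack. Origin and axes as for the empty lane.
- deck: The reader's fixed loading bay: dark flat plate 10 mm thick (surface at height 10 mm). Origin: on the bench, x along the lanes away from the robot. Plate: x -170 to +165 mm, y -125 to +125; bare and level with the lane floors for x below -18. A stop bar 30 mm high above the plate, rubber-faced at x = +150, crosses both lanes; behind it the white housing, 300 mm wide, 45 then 70 high, to x = +400.
- parked_rack: Bystander: a rack of the same shape with blue caps, standing home in the busy lane. Origin: centre of its underside.
- pot: Bystander: small sample pot with an orange cap, 38 mm across, 52 mm high, on the bench to the right of the deck's front part. Origin: centre of its underside.
- tube: Bystander: large standing tube with an orange cap, 35 mm across, 112 mm high, on the bench left of the lanes. Origin: centre of its underside.
- timer: Bystander: flat white timer, 70 x 62 x 18 mm, on the bench to the left of the deck's front part. Origin: centre of its underside.
- bottle: Bystander: glass bottle with an orange cap, 86 mm across, 170 mm high, on the bench farther left. Origin: centre of its underside.
- tip_box: Bystander: blue pipette-tip box with a clear lid, 85 x 122 x 64 mm, on the bench farther right. Origin: centre of its underside.
- beaker: Bystander: glass beaker, 90 mm across, 110 mm high, on the bench farther right. Origin: centre of its underside.
Mind the look-alikes: they are no part of the job. What is shaped like the rack but green is not meant.

How it is judged:
On the way:
1. the rack's front end has passed between the guide rails of the empty lane, clear of both (x of rack in the frame of lane_open between -0.145 and -0.02 m and y of rack in the frame of lane_open between -0.0085 and 0.0085 m and height (world z) of rack below 0.016 m), for 0.1 s.
At the end, for the whole second after the job is handed in: The rack stands flat and at rest in the empty lane, its front face within 5 mm of the stop's buffers, square to the lane within 4 degrees and between the rails (x of rack in the frame of lane_open between -0.005 and 0.003 m and y of rack in the frame of lane_open between -0.0085 and 0.0085 m and angle between the x axis of rack and the x axis of lane_open, either way round below 0.07 rad and angle between rack's own z axis and vertical below 0.05 rad and height (world z) of rack below 0.014 m and linear speed of rack below 0.01 m/s); the robot touches nothing.
It fails at once if anything touches a guide rail (rack, fingers or arm; over 0.5 N) (contact force between any of lane_open, lane_busy and anything else above 0.5 N).
It fails at once if the rack is lifted (by more than 10 mm) or tipped (by more than 10 degrees) (height (world z) of rack above 0.02 m or angle between rack's own z axis and vertical above 0.175 rad).
It fails at once if the rack is taken between the fingers (x of the grasp point in the frame of rack between -0.038 and 0.038 m and y of the grasp point in the frame of rack between -0.023 and 0.023 m and z of the grasp point in the frame of rack below 0.07 m).
It fails at once if the rack is shoved faster than 0.3 m/s (linear speed of rack above 0.3 m/s).
It fails at once if any bystander (parked rack, pot, large tube, timer, bottle, tip box, beaker) is moved by more than 10 mm (distance of any of parked_rack, pot, tube, timer, bottle, tip_box, beaker from where it was at the start of the episode above 0.01 m).
It also fails if it takes over 48 s, if anything falls off the work surface, if the arm or the gripper's body presses on something with over 40 N, if the wrist force passes 120 N, or if a joint passes its speed limit or range.

### The arm

A 6-joint arm with a two-finger parallel gripper is mounted at the origin on the work surface. World frame = base frame: x ahead of the robot, y to its left, z up, the work surface at z = 0. Lengths are in m, angles in rad, forces in N, time in s.
With the tool pointing down it reaches from about 0.4 to 0.925 m from the base axis. Payload 12.5 kg.
Tool frame: the origin (TCP) lies at the very end of the fingers, on their centre line; the grasp point (between the pads) lies 19 mm behind it (env.grasp_offset is the distance from the TCP to the grasp point, in m); z points along the fingers, y is the direction in which the jaws open and shut (so a half turn about z gives the same grasp; the last joint's range is limited). The gripper opens to 95 mm and grips with 3 to 60 N. Pads are 20 mm wide; open, the fingers measure 119 mm over their backs; the gripper's body (75 mm by 180 mm) begins 59 mm behind the grasp point.
Start: joints at [-1.436, 0.491, 1.559, -0, 1.092, -0.106], TCP at [0.149, -0.607, 0.193] pointing down, gripper open.
Joint ranges: [-3.1, 3.1], [-0.84, 2.19], [0.05, 2.79], [-1.13, 4.28], [0.06, 2.93], [-2.69, 2.69]. Speed limits (rad/s): [2.22, 2.22, 2.79, 3.14, 3.14, 3.14].

### API

Orientations are given as a unit quaternion [x, y, z, w].
In Python, from cell import env gives the robot as it stands.
- The arm moves only by the tool move_arm, never from a script. Its argument "commands" is a list of rows, each a list of 3 entries, a list of its own where there are three numbers: the opening, from -1 (shut) to 1 (fully open), then the shift along the world's x, y, z in cm, then the turn, a rotation vector about the world's x, y, z in rad. A call has 1 to 8 rows; each row is the pose to reach, as a shift and turn from the pose commanded when the call began; what a row does not reach only later rows make up. A row lasts 1/10 s, in which the tool goes at most 50 mm and 8.59 degrees, less where a joint would pass 70% of its speed; a pose out of reach is approached as far as the arm can. A call with a gripper value outside its range is refused whole. The fingers move at their own pace and stop on an object; "newtons" is the grip in N (left out, the last holds). Time passes only in rows, so rows that repeat a pose let the fingers close. It gives the time, the measured TCP pose, the force and the opening at its end, in the units of the state.
- env.get_state(): the state, without advancing time (a new reading comes with each control period).
- env.camera(name): name is "side" or "top" or "wrist"; returns a dict with "img" (420x560x3 uint8, blue, green, red), "camera_matrix" (3x3 intrinsics, pixels), "distortion" ([k1, k2, p1, p2, k3] as OpenCV has them; the pictures are not rectified), "xyz" and "attitude" of the camera in the world; the wrist camera has in their place "T_tool_cam" (4x4, takes a point from camera to tool coordinates, whose origin is the TCP and whose axes are the flange's). Camera axes: x right, y down, z forward; pixel columns grow to the right and rows downward; lengths in m; the calibration is good to about 2 mm. A picture is of the moment at which its call begins: read the wrist's pose just before it. There is no depth.
- env.hand_in(): hands the job in, once; it reports no verdict.
The state is a dict: "time": time; "joint_pos": joint angles; "joint_vel": joint speeds; "joint_torque": joint torques, N m; "eef_pos": TCP position; "tcp_rot": TCP orientation; "wrist_force": force on the tool from outside, world axes, zero at the start; "torque": the same for the moment, N m; "gripper_width": opening from 0.0 (shut) to 1.0 (fully open).
Only numpy, scipy, OpenCV 4.12 (cv2) and the standard library are available. Lean on these libraries where they do the work, as an engineer would, in place of code of your own. Each camera call takes 0.05 s, during which the arm holds its last target.

## Working session

There is one attempt and no reset: what is moved stays moved. The work goes in short steps, Python scripts to look and compute and a tool call to move; the robot and the scene stay as the last step left them, time stands still between calls to the robot, and variables do not carry over. Pictures are saved under pics/ and viewed, and the job is handed in when it is done.

Besides the shell and the picture viewer there is one more tool, called as a command line: name --argument value ..., lists and objects as JSON in quotes. move_arm: Moves the arm, as the interface text tells. Its arguments: {"type":"object","properties":{"commands":{"type":"array"},"newtons":{"type":"number"}},"required":["commands"]}

```bash
mkdir -p pics; ls
cat > h.py <<'E'
from cell import env
import cv2, numpy as np
from scipy.spatial.transform import Rotation as R
def snap(n,f):
    s=env.get_state(); c=env.camera(n); cv2.imwrite('pics/'+f+'.png',c['img']); return s,c
E
python3 - <<'E'
from h import *
import pickle
d={}
for n in ['top','side','wrist']:
    s,c=snap(n,n+'0'); d[n]=(s,c)
    print(n,{k:v for k,v in c.items() if k!='img'})
print(s)
pickle.dump(d,open('d0.pkl','wb'))
E
```

```text
pics
top {'camera_matrix': array([[544.6622669 ,   0.        , 265.60059266],
       [  0.        , 544.6622669 , 208.9813271 ],
       [  0.        ,   0.        ,   1.        ]]), 'distortion': array([0.06701103, 0.        , 0.        , 0.        , 0.        ]), 'xyz': array([ 0.11704496, -0.02467724,  1.60944845]), 'attitude': array([ 0.73769791, -0.66722983,  0.07038231, -0.07518295])}
side {'camera_matrix': array([[416.17571471,   0.        , 280.53656408],
       [  0.        , 416.17571471, 210.89692799],
       [  0.        ,   0.        ,   1.        ]]), 'distortion': array([-0.10469882,  0.        ,  0.        ,  0.        ,  0.        ]), 'xyz': array([-0.12603136,  0.54520961,  0.73847421]), 'attitude': array([-0.34499716,  0.84305854, -0.38125525,  0.15771398])}
wrist {'camera_matrix': array([[334.077773  ,   0.        , 275.99608404],
       [  0.        , 334.077773  , 207.41578363],
       [  0.        ,   0.        ,   1.        ]]), 'distortion': array([-0.07711986,  0.        ,  0.        ,  0.        ,  0.        ]), 'T_tool_cam': array([[ 1.35506576e-04, -9.7209
[... 321 characters left out ...]
1, 'joint_pos': array([-1.43560407e+00,  4.91473290e-01,  1.55938310e+00, -2.55700405e-05,
        1.09171406e+00, -1.05595484e-01]), 'joint_vel': array([-2.00967298e-05, -1.95251663e-03, -3.10321826e-03, -6.58214815e-04,
        1.87005003e-03,  8.19242918e-04]), 'joint_torque': array([ 3.84966843e-03, -6.13622332e+01, -2.58607131e+01,  6.94256206e-02,
        4.69965313e-02, -6.05670198e-05]), 'eef_pos': array([ 0.14902839, -0.60672751,  0.19273821]), 'tcp_rot': array([ 9.92760581e-01,  1.20109076e-01, -1.85761479e-05, -4.88674882e-04]), 'wrist_force': array([-0.16811859,  0.52960157,  0.62768683]), 'torque': array([0.01860172, 0.0669621 , 0.00156128]), 'gripper_width': 0.9988124298658363}
```

View pics/top0.png

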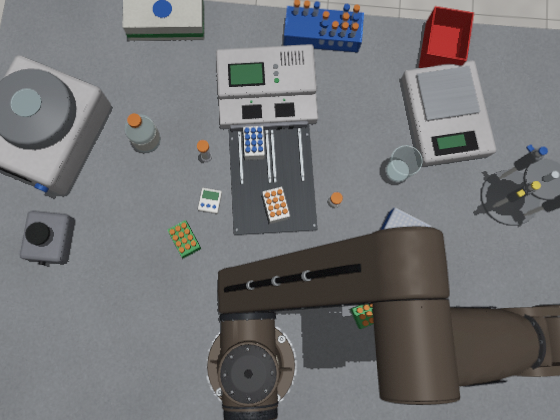

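View pics/side0.png

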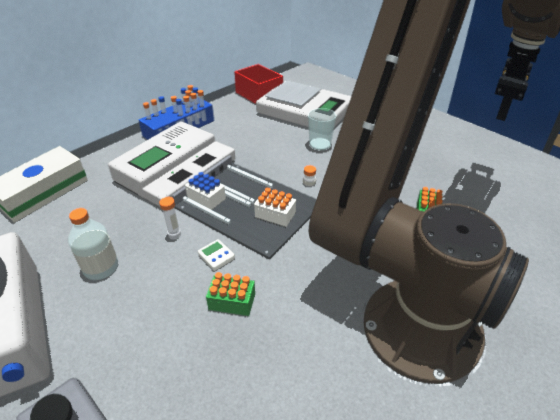

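View pics/wrist0.png

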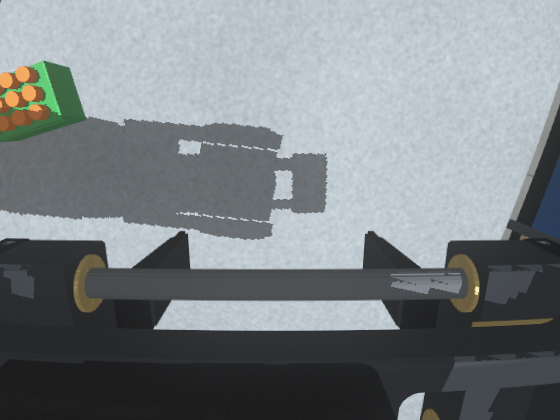

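The top picture shows the empty lane on the right, between rails at about columns 275 and 301. The white rack is at about (276,204), and the parked blue-capped one is in the left lane at (254,141). Two green racks are decoys. Next I'll enlarge the deck area.

```bash
python3 - <<'E'
from h import *
a=cv2.imread('pics/top0.png')[110:245,215:355]
cv2.imwrite('pics/tc.png',cv2.resize(a,None,fx=4.4,fy=4.4,interpolation=cv2.INTER_CUBIC))
a=cv2.imread('pics/side0.png')[140:270,150:330]
cv2.imwrite('pics/sc.png',cv2.resize(a,None,fx=4.4,fy=4.4,interpolation=cv2.INTER_CUBIC))
E
cat >> h.py <<'E'
def pose(c,s=None):
    if 'xyz' in c: return R.from_quat(c['attitude']).as_matrix(), np.array(c['xyz'])
    T=np.eye(4);T[:3,:3]=R.from_quat(s['tcp_rot']).as_matrix();T[:3,3]=s['eef_pos'];T=T@c['T_tool_cam'];return T[:3,:3],T[:3,3]
def px2w(c,uv,z,s=None):
    Rm,t=pose(c,s); p=cv2.undistortPoints(np.array(uv,float).reshape(-1,1,2),c['camera_matrix'],c['distortion'],None,None).reshape(-1,2)
    d=np.c_[p,np.ones(len(p))]@Rm.T
    return t+d*((np.asarray(z)-t[2])/d[:,2])[:,None]
def w2px(c,P,s=None):
    Rm,t=pose(c,s); q=(np.array(P,float)-t)@Rm
    return cv2.projectPoints(q,np.zeros(3),np.zeros(3),c['camera_matrix'],c['distortion'])[0].reshape(-1,2)
E
```

```text
(no output)
```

View pics/tc.png

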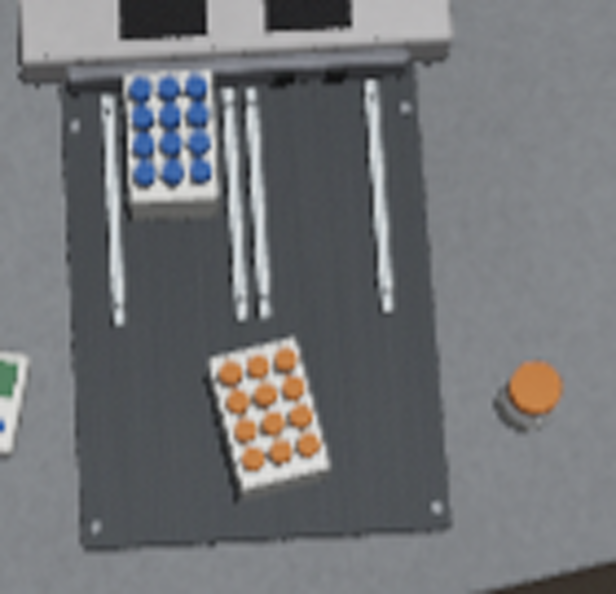

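View pics/sc.png

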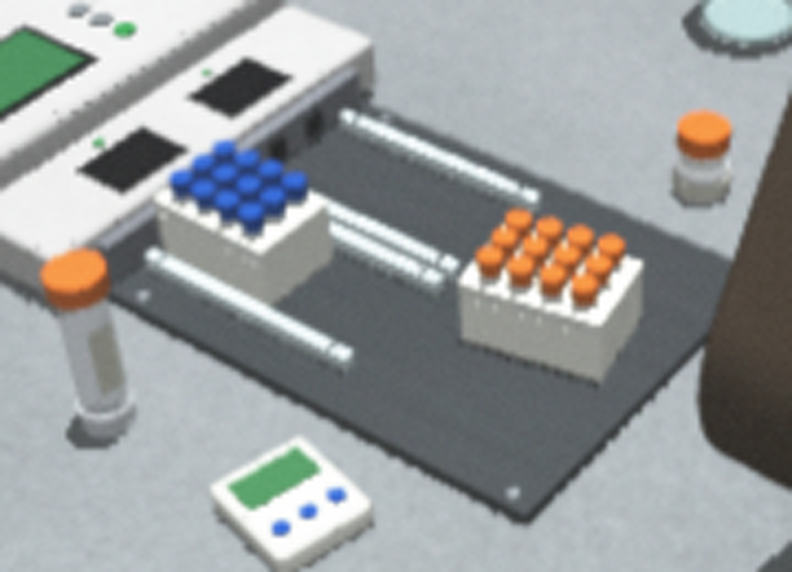

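Run:
```python
from h import *
import pickle
d=pickle.load(open('d0.pkl','rb'))
c=d['top'][1]; f=lambda L:(np.array(L,float)+.5)/4.4-.5+[215,110]
def show(n,L,z):
    P=px2w(c,f(L),z); print(n,P.round(4).tolist()); return P
dk=show('deck FL FR',[(84,548),(451,530)],.010); v=dk[0]-dk[1]; print(np.linalg.norm(v), np.degrees(np.arctan2(-v[0],v[1])))
r=show('rails Lfront Lback Rfront Rback',[(265,318),(251,88),(389,311),(371,80)],.022)
for i in (0,2): v=r[i+1]-r[i]; print(np.linalg.norm(v),np.degrees(np.arctan2(v[1],v[0])))
k=show('rack FL FR BR BL',[(210,357),(293,338),(328,468),(243,490)],.055); print(k.mean(0))
for a,b in((3,0),(2,1),(3,2),(0,1)): v=k[b]-k[a]; print(np.linalg.norm(v),np.degrees(np.arctan2(v[1],v[0])))
show('pot',[(535,388)],.052)
# side
c=d['side'][1]; f=lambda L:(np.array(L,float)+.5)/4.4-.5+[150,140]
show('side: rack top corners left,back?,',[(642,262),(460,283),(603,322)],.055)
show('side deck corner FL',[(525,520)],.010)
show('side rails Lfront Rfront',[(455,264),(537,197)],.022)
```

```text
deck FL FR [[0.3652, 0.0897, 0.01], [0.4023, -0.1558, 0.01]]
0.2482933375824802 8.60324735452978
rails Lfront Lback Rfront Rback [[0.5338, -0.0165, 0.022], [0.6975, 0.0092, 0.022], [0.5473, -0.1004, 0.022], [0.7117, -0.0735, 0.022]]
0.16565854537041352 8.912449591398982
0.1666372343236029 9.2859313052458
rack FL FR BR BL [[0.4948, 0.0173, 0.055], [0.5133, -0.0366, 0.055], [0.4275, -0.0679, 0.055], [0.4071, -0.0135, 0.055]]
[ 0.46067652 -0.02516482  0.055     ]
0.09285825435086284 19.34940696843659
0.09136951810531253 20.0534145882296
0.05812563694265587 -69.49884139374149
0.0569921812621784 -70.97961712018379
pot [[0.4961, -0.2003, 0.052]]
side: rack top corners left,back?, [[0.4267, -0.0678, 0.055], [0.4889, 0.0196, 0.055], [0.4063, -0.0137, 0.055]]
side deck corner FL [[0.3602, 0.0938, 0.01]]
side rails Lfront Rfront [[0.534, -0.0159, 0.022], [0.5459, -0.098, 0.022]]
```

Both views agree within about 5 mm. The lane points about 8.9° left of world x, and the rack is about 45 mm left of the lane and 11° askew. I'll move to a hover for a closer look with the wrist camera.

move_arm --commands '[[1, [25, 25, 6], [0, 0, 0]], [1, [25, 25, 6], [0, 0, 0]], [1, [25, 25, 6], [0, 0, 0]], [1, [25, 25, 6], [0, 0, 0]], [1, [25, 25, 6], [0, 0, 0]], [1, [25, 25, 6], [0, 0, 0]], [1, [25, 25, 6], [0, 0, 0]], [1, [25, 25, 6], [0, 0, 0]]]'

```text
time: 0.95
eef_pos: [0.4018, -0.3539, 0.2542]
tcp_rot: [0.993, 0.122, 0.001, 0.0]
wrist_force: [-0.8, -0.3, 0.6]
gripper_width: 0.999
```

move_arm --commands '[[0.2, [10, 30, 0], [0, 0, 0]], [0.2, [10, 30, 0], [0, 0, 0]], [0.2, [10, 30, 0], [0, 0, 0]], [0.2, [10, 30, 0], [0, 0, 0]], [0.2, [10, 30, 0], [0, 0, 0]], [0.2, [10, 30, 0], [0, 0, 0]], [0.2, [10, 30, 0], [0, 0, 0]], [0.2, [10, 30, 0], [0, 0, 0]]]'

```text
time: 1.75
eef_pos: [0.4993, -0.0554, 0.253]
tcp_rot: [0.993, 0.122, -0.0, -0.0]
wrist_force: [-0.5, -0.3, -0.1]
gripper_width: 0.601
```

Run:
```python
from h import *
import pickle
s,c=snap('wrist','w1'); pickle.dump((s,c),open('w1.pkl','wb')); print(s['eef_pos'],s['time'],s['gripper_width'])
```

```text
[ 0.49933363 -0.05539542  0.25296189] 1.75 0.6006431117623777
```

View pics/w1.png

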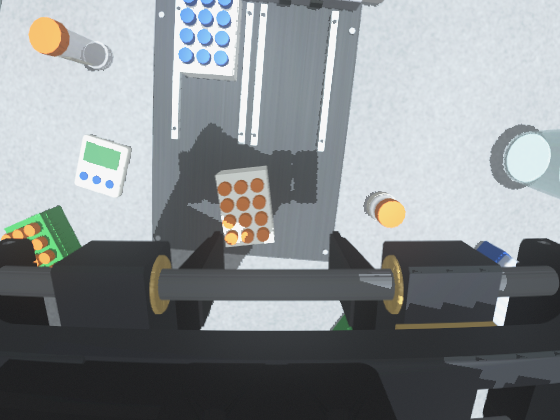

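The wrist picture shows the open lane's rails ending at about (254,145) and (321,150). The rack is at about (246,205). I'll enlarge this.

Run:
```python
from h import *
a=cv2.imread('pics/w1.png')[0:260,145:365]
a=cv2.resize(a,None,fx=3,fy=3,interpolation=cv2.INTER_CUBIC)
cv2.imwrite('pics/w1a.png',a[:480]); cv2.imwrite('pics/w1b.png',a[300:])
```

```text
(no output)
```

View pics/w1a.png

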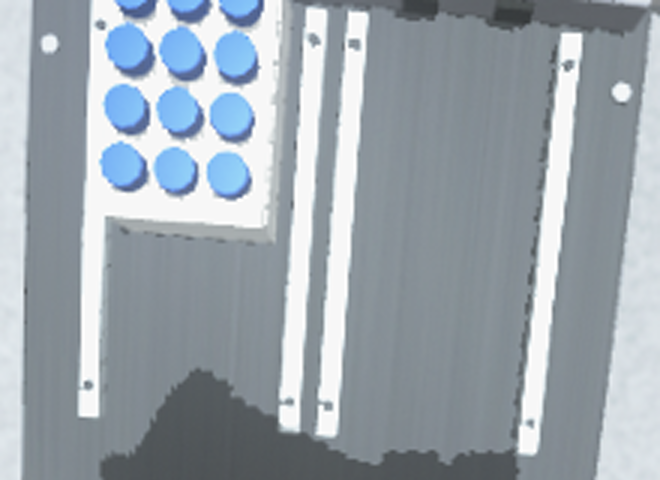

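View pics/w1b.png

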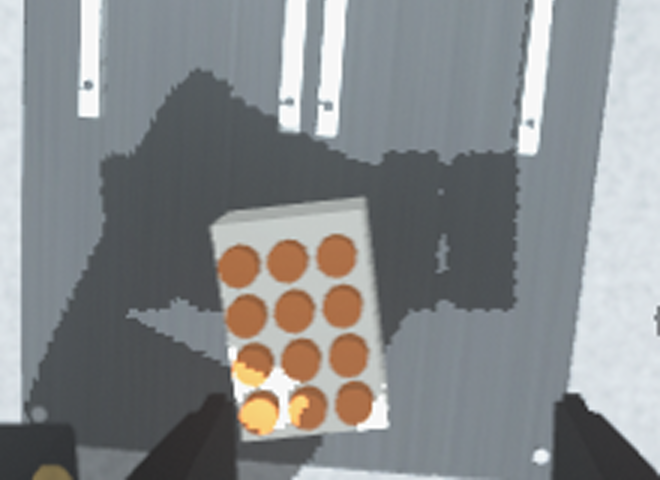

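Run:
```python
from h import *
import pickle
s,c=pickle.load(open('w1.pkl','rb'))
f=lambda L,o=0:(np.array(L,float)+[.5,.5+o])/3-.5+[145,0]
caps=[(240,266),(288,261),(337,255),(247,316),(295,311),(343,306),(254,362),(301,358),(349,355),(260,412),(308,407),(354,403)]
P=px2w(c,f(caps,300),.072,s); print('caps mean',P.mean(0))
G=P.reshape(4,3,3); a=G[0].mean(0)-G[3].mean(0); b=G[:,0].mean(0)-G[:,2].mean(0)
print('pitch',np.linalg.norm(a)/3,np.linalg.norm(b)/2,'yaw',np.degrees(np.arctan2(a[1],a[0])),np.degrees(np.arctan2(-b[0],b[1])))
rl=[(327,437),(357,12),(529,455),(571,33)]
r=px2w(c,f(rl),.022,s); print(r)
for i in(0,2): v=r[i+1]-r[i]; print(np.linalg.norm(v),np.degrees(np.arctan2(v[1],v[0])))
# home from mouth midpoints
m0=(r[0]+r[2])/2; m1=(r[1]+r[3])/2; u=(m1-m0)/np.linalg.norm(m1-m0); print('axis',np.degrees(np.arctan2(u[1],u[0])),'home',m0+.123*u, m1-.042*u)
br=px2w(c,f([(89,417),(289,432)]),.022,s); print('busy rail fronts',br)
print('bluecaps',px2w(c,f([(128,167-1),(176,171),(229,175)]),.072,s))
print('sep',np.linalg.norm(r[0]-r[2]))
t=px2w(c,[(48,36)],.112,s);print('tube',t, 'pot',px2w(c,[(390,213)],.052,s))
```

```text
caps mean [ 0.46165868 -0.02749049  0.072     ]
pitch 0.019474213907357412 0.018496518477749174 yaw 19.861100629404945 19.66192592666277
[[ 0.53404524 -0.01868535  0.022     ]
 [ 0.6969538   0.00791791  0.022     ]
 [ 0.54727293 -0.10234619  0.022     ]
 [ 0.7100851  -0.07482961  0.022     ]]
0.16506644471097828 9.27463687813484
0.16512106145616173 9.592805202485044
axis 9.433747354695901 home [ 0.66199561 -0.04035521  0.022     ] [ 0.66208747 -0.04033994  0.022     ]
busy rail fronts [[ 0.51856917  0.07995672  0.022     ]
 [ 0.53226563 -0.00284473  0.022     ]]
bluecaps [[0.61303418 0.06860328 0.072     ]
 [0.61520985 0.05166611 0.072     ]
 [0.61816839 0.03315757 0.072     ]]
sep 0.0847001122607815
tube [[0.59668018 0.1952731  0.112     ]] pot [[ 0.49730949 -0.20052444  0.052     ]]
```

Rail spacing comes out at 84.7 mm (expected 84) and rail length at 165 mm (expected 165), so the lane fit is sound. I get home at (0.662, -0.040) with the axis at about 9.2°. The rack is at lane (-0.196, +0.045), yawed +10.6°. Next I'll turn the jaws along the lane and hover to the left of the rack.

move_arm --commands '[[0.1, [-4.7, 9.2, 0], [0, 0, 1.49]], [0.1, [-4.7, 9.2, 0], [0, 0, 1.49]], [0.1, [-4.7, 9.2, 0], [0, 0, 1.49]], [0.1, [-4.7, 9.2, 0], [0, 0, 1.49]], [0.1, [-4.7, 9.2, 0], [0, 0, 1.49]], [0.1, [-4.7, 9.2, 0], [0, 0, 1.49]], [0.1, [-4.7, 9.2, 0], [0, 0, 1.49]], [0.1, [-4.7, 9.2, 0], [0, 0, 1.49]]]'

```text
time: 2.6
eef_pos: [0.452, 0.0334, 0.2532]
tcp_rot: [0.75, 0.661, -0.0, 0.0]
wrist_force: [0.2, -0.1, 0.2]
gripper_width: 0.555
```

```bash
cat >> h.py <<'E'
H=np.array([.662,-.0404]); A=np.radians(9.2); U=np.array([np.cos(A),np.sin(A)]); V=np.array([-U[1],U[0]])
def lane(p): d=np.asarray(p)[...,:2]-H; return np.stack([d@U,d@V],-1)
def st():
    s=env.get_state(); x=R.from_quat(s['tcp_rot']).as_matrix()[:,0]
    print('t',s['time'],'tcp',s['eef_pos'].round(4),'lane',lane(s['eef_pos']).round(4),'yaw',round(float(np.arctan2(x[1],x[0])),4),'lane yaw deg',round(float(np.degrees(np.arctan2(x[1],x[0])-A)),2),'F',np.round(s['wrist_force'],1),'g',round(s['gripper_width'],3)); return s
E
python3 -c "
from h import *
st()"
```

```text
t 2.6 tcp [0.452  0.0334 0.2532] lane [-0.1955  0.1065] yaw 1.4451 lane yaw deg 73.6 F [ 0.2 -0.1  0.2] g 0.555
```

move_arm --commands '[[0.1, [0, 0.3, 0], [0, 0, 0.286]], [0.1, [0, 0.3, 0], [0, 0, 0.286]], [0.1, [0, 0.3, -8], [0, 0, 0.286]], [0.1, [0, 0.3, -12], [0, 0, 0.286]], [0.1, [0, 0.3, -12], [0, 0, 0.286]], [0.1, [0, 0.3, -12], [0, 0, 0.286]]]'

```text
time: 3.2
eef_pos: [0.4507, 0.0367, 0.131]
tcp_rot: [0.651, 0.759, -0.002, -0.002]
wrist_force: [-0.7, -0.4, 0.6]
gripper_width: 0.547
```

```bash
python3 -c "
from h import *
st(); snap('wrist','w2'); snap('side','s2'); print(env.get_state()['joint_pos'].round(2))"
```

```text
t 3.2 tcp [0.4507 0.0367 0.131 ] lane [-0.1963  0.1098] yaw 1.725 lane yaw deg 89.64 F [-0.7 -0.4  0.6] g 0.547
[-0.06  0.33  2.03 -0.    0.77 -0.22]
```

View pics/w2.png

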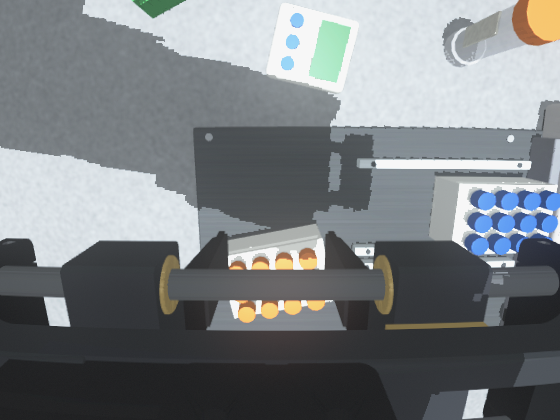

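View pics/s2.png

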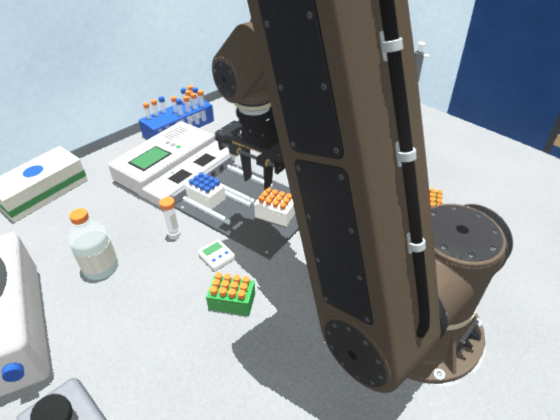

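The fingers are hovering about 17 mm clear to the left of the rack. I'll lower them to push height.

move_arm --commands '[[0.1, [0.1, 0.0, -4], [0, 0, 0.006]], [0.1, [0.1, 0.0, -8], [0, 0, 0.006]], [0.1, [0.1, 0.0, -10.6], [0, 0, 0.006]], [0.1, [0.1, 0.0, -10.6], [0, 0, 0.006]]]'

```text
time: 3.7
eef_pos: [0.4528, 0.0376, 0.0264]
tcp_rot: [0.648, 0.762, -0.001, -0.001]
wrist_force: [-0.2, 0.2, 1.7]
gripper_width: 0.55
```

```bash
python3 -c "
from h import *
st()"
```

```text
t 3.7 tcp [0.4528 0.0376 0.0264] lane [-0.194   0.1104] yaw 1.7323 lane yaw deg 90.05 F [-0.2  0.2  1.7] g 0.55
```

move_arm --commands '[[0.1, [0.1, -0.59, 0], [0, 0, 0]], [0.1, [0.19, -1.18, 0], [0, 0, 0]], [0.1, [0.29, -1.78, 0], [0, 0, 0]], [0.1, [0.38, -2.37, 0], [0, 0, 0]], [0.1, [0.48, -2.96, 0], [0, 0, 0]], [0.1, [0.58, -3.55, 0], [0, 0, 0]], [0.1, [0.67, -4.15, 0], [0, 0, 0]], [0.1, [0.77, -4.74, 0], [0, 0, 0]]]'

```text
time: 4.5
eef_pos: [0.4606, -0.0098, 0.0272]
tcp_rot: [0.648, 0.762, -0.0, -0.0]
wrist_force: [-0.3, 2.9, 1.0]
gripper_width: 0.549
```

```bash
python3 -c "
from h import *
st(); s,c=snap('wrist','w3'); snap('side','s3'); snap('top','t3')
import pickle; pickle.dump((s,c),open('w3.pkl','wb'))
a=cv2.imread('pics/w3.png')[100:300,190:440]; cv2.imwrite('pics/w3a.png',cv2.resize(a,None,fx=3,fy=3,interpolation=cv2.INTER_CUBIC))"
```

```text
t 4.5 tcp [ 0.4606 -0.0098  0.0272] lane [-0.1939  0.0624] yaw 1.7327 lane yaw deg 90.07 F [-0.3  2.9  1. ] g 0.549
```

View pics/w3a.png

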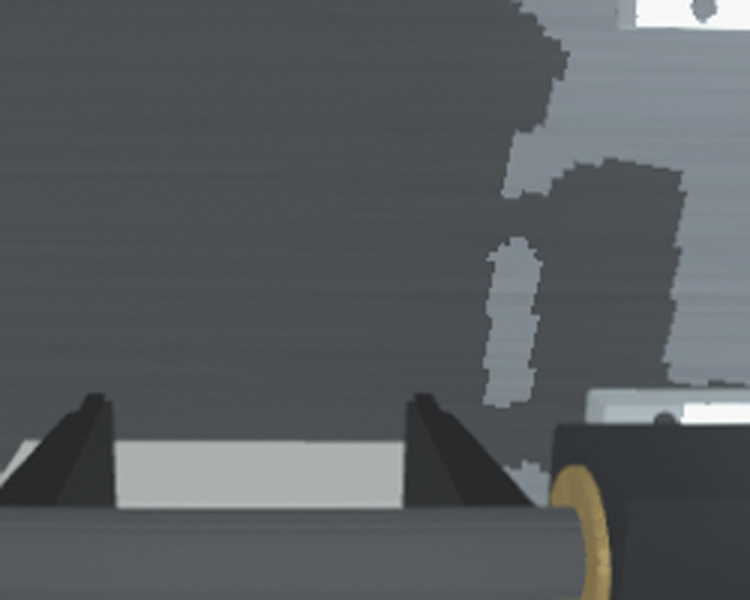

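View pics/t3.png

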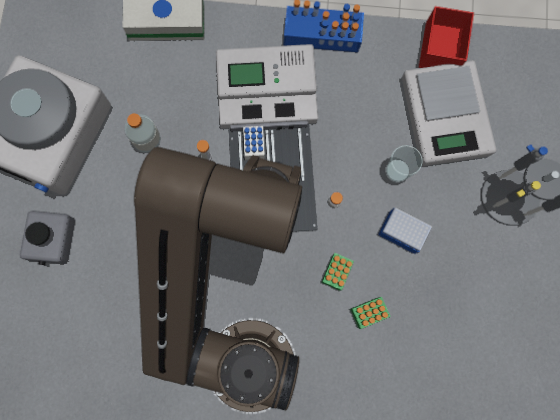

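The rack's left face is now level with the fingers, at crop row 441, with about 2.9 N of contact. I'll check where the face sits relative to the TCP.

Run:
```python
from h import *
import pickle
s,c=pickle.load(open('w3.pkl','rb'))
f=lambda L:(np.array(L,float)+.5)/3-.5+[190,100]
print(lane(px2w(c,f([(25,441),(150,441),(400,443)]),.010,s)))
print('rail end upper (open left rail near edge / front end) ',lane(px2w(c,f([(586,390),(588,424)]),.022,s)))
print('busy', lane(px2w(c,f([(620,0),(636,27)]),.022,s)))
```

```text
[[-0.24640002  0.04974448]
 [-0.2185735   0.0498747 ]
 [-0.16323572  0.0494623 ]]
rail end upper (open left rail near edge / front end)  [[-0.12669397  0.06545695]
 [-0.12565103  0.05801225]]
busy [[-0.12568833  0.14317402]
 [-0.12220993  0.13821373]]
```

View pics/s3.png

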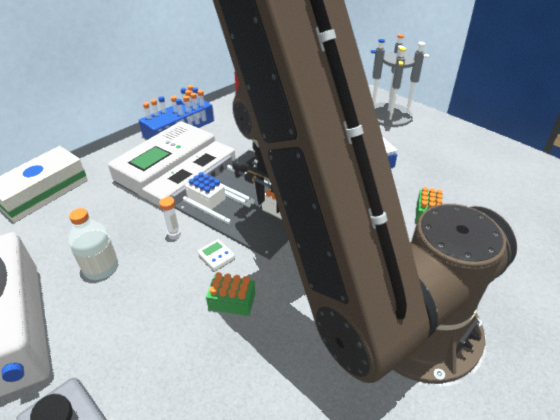

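The visible edge is the rail's foot, which puts the rail at y = 62 mm exactly as expected. The rack face is therefore at about 49.8 mm, 12.6 mm from the TCP. I need to push it about 19.5 mm more.

move_arm --commands '[[0.1, [0.08, -0.49, 0], [0, 0, 0]], [0.1, [0.16, -0.99, 0], [0, 0, 0]], [0.1, [0.24, -1.48, 0], [0, 0, 0]], [0.1, [0.3, -1.85, 0], [0, 0, 0]], [0.1, [0.3, -1.9, 0], [0, 0, 0]]]'

```text
time: 5.15
eef_pos: [0.4639, -0.0289, 0.0272]
tcp_rot: [0.648, 0.762, 0.0, 0.0]
wrist_force: [0.6, 1.5, -1.0]
gripper_width: 0.555
```

```bash
python3 -c "
from h import *
st()"
```

```text
t 5.15 tcp [ 0.4639 -0.0289  0.0272] lane [-0.1937  0.043 ] yaw 1.7323 lane yaw deg 90.05 F [ 0.6  1.5 -1. ] g 0.555
```

move_arm --commands '[[0.1, [-0.3, 1.5, 0], [0, 0, 0]], [0.1, [-0.5, 3, 0], [0, 0, 0]], [0.1, [-0.5, 3, 4], [0, 0, 0]], [0.1, [-0.5, 3, 9], [0, 0, 0]], [0.1, [-0.5, 3, 14], [0, 0, 0]], [0.1, [-0.5, 3, 18], [0, 0, 0]], [0.1, [-0.5, 3, 20], [0, 0, 0]]]'

```text
time: 5.85
eef_pos: [0.4595, 0.0015, 0.2309]
tcp_rot: [0.648, 0.762, 0.001, 0.002]
wrist_force: [-1.1, -0.1, -0.2]
gripper_width: 0.551
```

```bash
python3 -c "
from h import *
st()"
```

```text
t 5.85 tcp [0.4595 0.0015 0.2309] lane [-0.1932  0.0737] yaw 1.7329 lane yaw deg 90.09 F [-1.1 -0.1 -0.2] g 0.551
```

move_arm --commands '[[0.1, [3, -6, 2], [0, 0, -1.572]], [0.1, [3, -6, 2], [0, 0, -1.572]], [0.1, [3, -6, 2], [0, 0, -1.572]], [0.1, [3, -6, 2], [0, 0, -1.572]], [0.1, [3, -6, 2], [0, 0, -1.572]], [0.1, [3, -6, 2], [0, 0, -1.572]], [0.1, [3, -6, 2], [0, 0, -1.572]], [0.1, [3, -6, 2], [0, 0, -1.572]]]'

```text
time: 6.65
eef_pos: [0.4887, -0.0585, 0.2472]
tcp_rot: [0.966, 0.26, -0.0, 0.0]
wrist_force: [0.8, -0.4, -0.9]
gripper_width: 0.551
```

move_arm --commands '[[-0.4, [0, 0, 0], [0, 0, -0.38]], [-0.4, [0, 0, 0], [0, 0, -0.38]], [-0.4, [0, 0, 0], [0, 0, -0.38]], [-0.4, [0, 0, 0], [0, 0, -0.38]], [-0.4, [0, 0, 0], [0, 0, -0.38]]]'

```text
time: 7.15
eef_pos: [0.4887, -0.0584, 0.2473]
tcp_rot: [0.997, 0.078, 0.0, 0.0]
wrist_force: [0.1, 0.3, 0.0]
gripper_width: 0.304
```

```bash
python3 -c "
from h import *
st(); s,c=snap('wrist','w4')
import pickle; pickle.dump((s,c),open('w4.pkl','wb'))
a=cv2.imread('pics/w4.png')[0:260,165:395];a=cv2.resize(a,None,fx=3,fy=3,interpolation=cv2.INTER_CUBIC); cv2.imwrite('pics/w4a.png',a[:560]); cv2.imwrite('pics/w4b.png',a[300:])"
```

```text
t 7.15 tcp [ 0.4887 -0.0584  0.2473] lane [-0.1739  0.0099] yaw 0.1553 lane yaw deg -0.3 F [0.1 0.3 0. ] g 0.304
```

View pics/w4a.png

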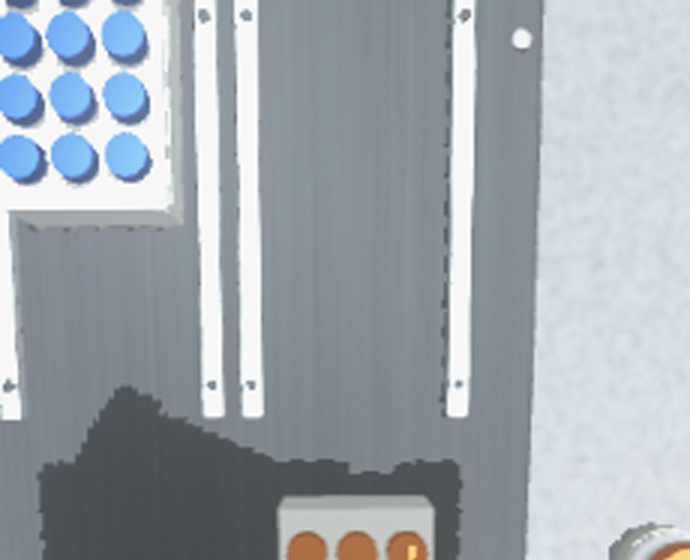

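View pics/w4b.png

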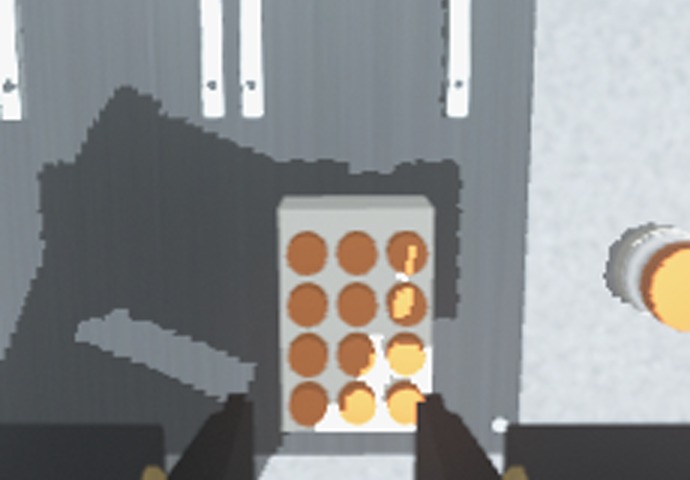

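The rack now stands square in front of the open lane, with cap columns at about 307, 356 and 406. The rail mouth ends are at about (253,416) and (458,416). I'll measure this.

Run:
```python
from h import *
import pickle
s,c=pickle.load(open('w4.pkl','rb'))
f=lambda L,o=0:(np.array(L,float)+[.5,.5+o])/3-.5+[165,0]
caps=[(307,253),(356,253),(407,253),(308,305),(357,304),(407,304),(308,355),(357,355),(407,354),(309,404),(358,404),(407,404)]
P=px2w(c,f(caps,300),.072,s)
G=P.reshape(4,3,3); a=G[0].mean(0)-G[3].mean(0); b=G[:,0].mean(0)-G[:,2].mean(0)
print('caps mean',P.mean(0),lane(P.mean(0)),'yaw',np.degrees(np.arctan2(a[1],a[0]))-9.2,np.degrees(np.arctan2(-b[0],b[1]))-9.2)
r=px2w(c,f([(253,416),(246,10),(458,416),(464,10)]),.022,s); print(r, lane(r))
e=px2w(c,f([(278,208),(434,208)],300),.055,s); print('rack front top corners',lane(e))
h=px2w(c,f([(246,15),(251,386),(464,15),(459,384)]),.022,s); print('screws',lane(h)); print([np.degrees(np.arctan2(*(h[i]-h[i+1])[1::-1])) for i in (0,2)])
```

```text
caps mean [ 0.46438357 -0.07196681  0.072     ] [-0.20012128  0.00043441] yaw 0.5137873595520972 0.005333141327096058
[[ 0.53464632 -0.01848756  0.022     ]
 [ 0.68734801  0.00605606  0.022     ]
 [ 0.54769687 -0.10137634  0.022     ]
 [ 0.70046843 -0.07653351  0.022     ]] [[-0.12221204  0.04199202]
 [ 0.03244939  0.04180579]
 [-0.12258174 -0.04191703]
 [ 0.03219652 -0.04181907]]
rack front top corners [[-0.15601797  0.03052319]
 [-0.15629922 -0.02939388]]
screws [[ 0.03062137  0.04183536]
 [-0.11016623  0.0425504 ]
 [ 0.03036664 -0.04183965]
 [-0.10973372 -0.04207249]]
[np.float64(8.909004058643486), np.float64(9.295222784500947)]
```

The lane frame now fits to within 0.5 mm: the rack is at (-0.200, +0.0004), yaw about 0.2°. I'll go behind it and lower.

move_arm --commands '[[-0.4, [-4.4, -1.2, 0], [0, 0, 0.005]], [-0.4, [-8.8, -2.4, 0], [0, 0, 0.005]], [-0.4, [-8.8, -2.4, -4], [0, 0, 0.005]], [-0.4, [-8.8, -2.4, -8], [0, 0, 0.005]], [-0.4, [-8.8, -2.4, -11], [0, 0, 0.005]], [-0.4, [-8.8, -2.4, -11], [0, 0, 0.005]]]'

```text
time: 7.8
eef_pos: [0.3992, -0.0819, 0.1349]
tcp_rot: [0.997, 0.079, -0.003, -0.001]
wrist_force: [-0.1, 0.3, 0.4]
gripper_width: 0.304
```

```bash
python3 -c "
from h import *
st(); snap('wrist','w5')"
```

```text
t 7.8 tcp [ 0.3992 -0.0819  0.1349] lane [-0.2661  0.001 ] yaw 0.1591 lane yaw deg -0.08 F [-0.1  0.3  0.4] g 0.304
```

View pics/w5.png

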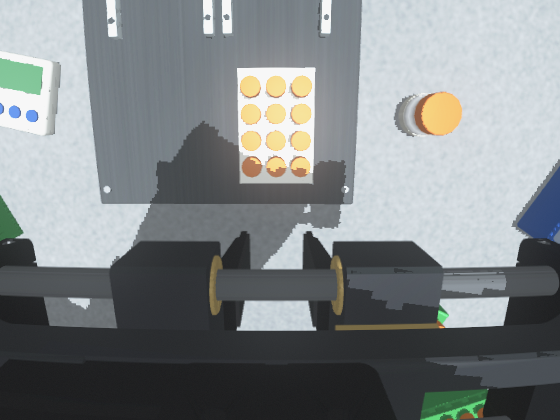

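The fingers are centred behind the rack and about 10 mm clear of it. I'll lower, then start pushing.

move_arm --commands '[[-0.4, [0, -0.1, -4], [0, 0, 0]], [-0.4, [0, -0.1, -8], [0, 0, 0]], [-0.4, [0, -0.1, -10.4], [0, 0, 0]], [-0.4, [0, -0.1, -10.4], [0, 0, 0]]]'

```text
time: 8.25
eef_pos: [0.4008, -0.0833, 0.0325]
tcp_rot: [0.997, 0.079, -0.001, -0.0]
wrist_force: [0.2, 0.7, 0.0]
gripper_width: 0.296
```

```bash
python3 -c "
from h import *
st()"
```

```text
t 8.25 tcp [ 0.4008 -0.0833  0.0325] lane [-0.2648 -0.0006] yaw 0.1587 lane yaw deg -0.11 F [0.2 0.7 0. ] g 0.296
```

move_arm --commands '[[-0.4, [0.49, 0.09, 0], [0, 0, 0]], [-0.4, [0.99, 0.18, 0], [0, 0, 0.002]], [-0.4, [1.48, 0.26, 0], [0, 0, 0.002]], [-0.4, [1.97, 0.34, 0], [0, 0, 0.002]], [-0.4, [2.47, 0.42, 0], [0, 0, 0.002]], [-0.4, [2.96, 0.5, 0], [0, 0, 0.002]], [-0.4, [3.46, 0.58, 0], [0, 0, 0.002]], [-0.4, [3.95, 0.66, 0], [0, 0, 0.002]]]'

```text
time: 9.05
eef_pos: [0.4398, -0.0766, 0.0338]
tcp_rot: [0.997, 0.08, -0.001, -0.0]
wrist_force: [-8.0, -1.1, 13.1]
gripper_width: 0.296
```

```bash
python3 -c "
from h import *
st(); s,c=snap('wrist','w6')
import pickle; pickle.dump((s,c),open('w6.pkl','wb'))"
```

```text
t 9.05 tcp [ 0.4398 -0.0766  0.0338] lane [-2.251e-01 -2.000e-04] yaw 0.1601 lane yaw deg -0.03 F [-8.  -1.1 13.1] g 0.296
```

View pics/w6.png

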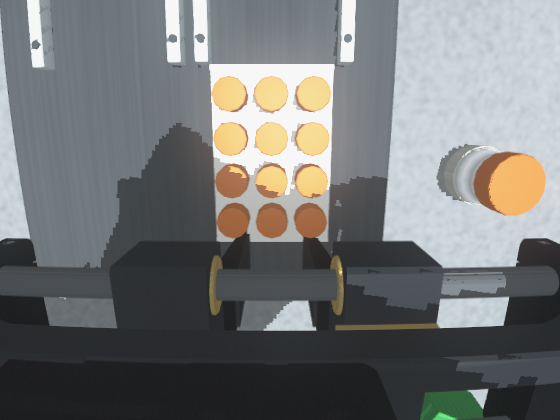

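The wrist reads Fz = +13 N, so the fingers are pressing down on something. I'll check before going on.

```bash
python3 -c "
from h import *
s=st(); print(s['torque']); snap('side','s6')
a=cv2.imread('pics/w6.png')[40:260,180:370];cv2.imwrite('pics/w6a.png',cv2.resize(a,None,fx=2.7,fy=2.7,interpolation=cv2.INTER_CUBIC))
a=cv2.imread('pics/s6.png')[130:270,150:340];cv2.imwrite('pics/s6a.png',cv2.resize(a,None,fx=4,fy=4,interpolation=cv2.INTER_CUBIC))
st()"
```

```text
t 9.1 tcp [ 0.4408 -0.0766  0.0338] lane [-0.2242 -0.0004] yaw 0.1601 lane yaw deg -0.03 F [-6.   1.8  9.3] g 0.299
[0.2173001  0.76151501 0.0737171 ]
t 9.15 tcp [ 0.4407 -0.0766  0.0338] lane [-0.2242 -0.0003] yaw 0.1601 lane yaw deg -0.03 F [-2.7  1.5  9.3] g 0.306
```

View pics/w6a.png

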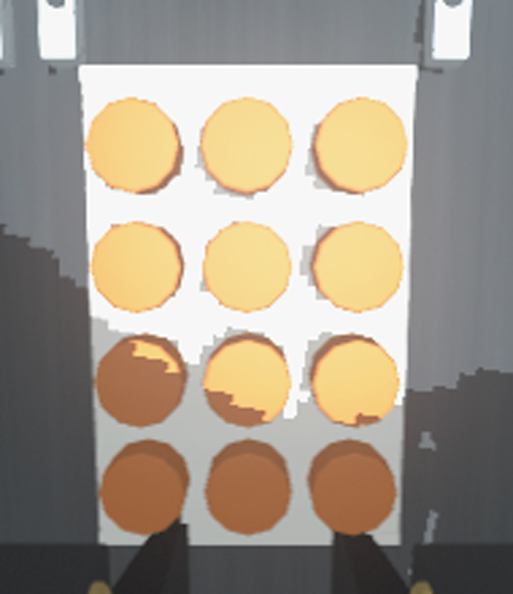

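View pics/s6a.png

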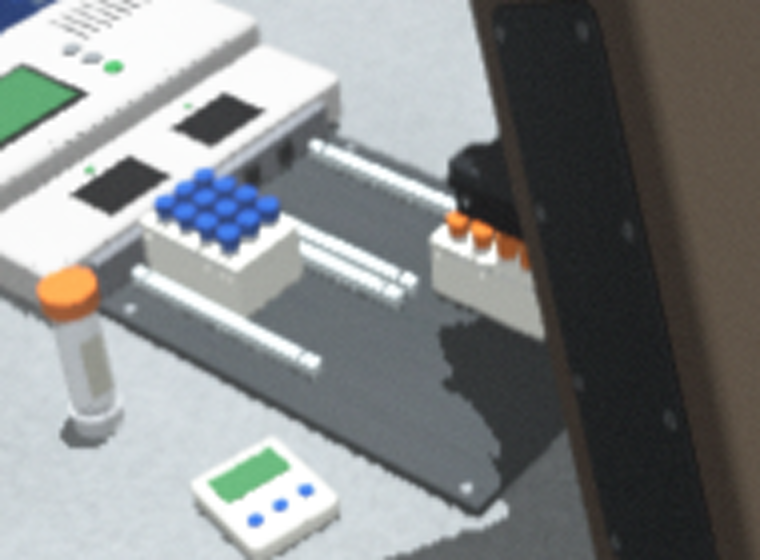

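The rack is still square and flat. The fingertips look friction-locked vertically, because the arm was still settling downward when contact began. I'll back off, let it settle, and re-approach.

move_arm --commands '[[-0.4, [-0.5, -0.08, 0], [0, 0, 0]], [-0.4, [-0.5, -0.08, 0], [0, 0, 0]], [-0.4, [-0.5, -0.08, 0], [0, 0, 0]], [-0.4, [-0.5, -0.08, 0], [0, 0, 0]]]'

```text
time: 9.55
eef_pos: [0.4357, -0.0777, 0.0334]
tcp_rot: [0.997, 0.08, 0.0, 0.0]
wrist_force: [0.3, -0.6, 3.5]
gripper_width: 0.299
```

```bash
python3 -c "
from h import *
s=st()"
```

```text
t 9.55 tcp [ 0.4357 -0.0777  0.0334] lane [-0.2294 -0.0006] yaw 0.1597 lane yaw deg -0.05 F [ 0.3 -0.6  3.5] g 0.299
```

```bash
python3 -c "
from h import *
s,c=snap('wrist','w7')
import pickle; pickle.dump((s,c),open('w7.pkl','wb'));st()
a=cv2.imread('pics/w7.png')[20:260,160:380];cv2.imwrite('pics/w7a.png',cv2.resize(a,None,fx=2.5,fy=2.5,interpolation=cv2.INTER_CUBIC))"
```

```text
t 9.6 tcp [ 0.4357 -0.0777  0.0334] lane [-0.2294 -0.0006] yaw 0.1597 lane yaw deg -0.05 F [ 0.6 -0.1  3.3] g 0.299
```

View pics/w7a.png

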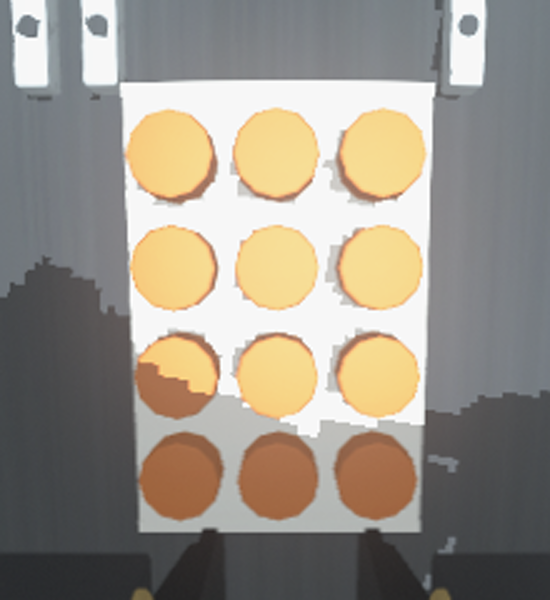

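Run:
```python
from h import *
import pickle
s,c=pickle.load(open('w7.pkl','rb'))
f=lambda L:(np.array(L,float)+.5)/2.5-.5+[160,20]
k=lane(px2w(c,f([(121,82),(435,82),(420,532),(140,532)]),.055,s)); print('rack top FL FR BR BL\n',k,k.mean(0))
print('rails',lane(px2w(c,f([(100,87),(465,86),(31,85)]),.022,s)))
```

```text
rack top FL FR BR BL
 [[-0.12899012  0.03112661]
 [-0.12909917 -0.02914378]
 [-0.21932173 -0.02904636]
 [-0.21928642  0.03085694]] [-0.17417436  0.00094835]
rails [[-0.12311228  0.04233201]
 [-0.12301058 -0.04146357]
 [-0.1223454   0.058364  ]]
```

The rack is square, with y about +0.5 mm and x = -0.174, and the fingertip offset at the rear is about 5 mm. I'll carry on slowly at 4 cm/s.

move_arm --commands '[[-0.4, [0.39, 0.07, 0], [0, 0, 0]], [-0.4, [0.79, 0.13, 0], [0, 0, 0]], [-0.4, [1.18, 0.2, 0], [0, 0, 0]], [-0.4, [1.58, 0.26, 0], [0, 0, 0]], [-0.4, [1.97, 0.33, 0], [0, 0, 0]], [-0.4, [2.37, 0.39, 0], [0, 0, 0]], [-0.4, [2.76, 0.46, 0], [0, 0, 0]], [-0.4, [3.16, 0.52, 0], [0, 0, 0]]]'

```text
time: 10.4
eef_pos: [0.4655, -0.0721, 0.0333]
tcp_rot: [0.997, 0.08, -0.002, -0.0]
wrist_force: [-8.5, -1.2, 12.0]
gripper_width: 0.304
```

```bash
python3 -c "
from h import *
s=st(); s,c=snap('wrist','w8')
import pickle; pickle.dump((s,c),open('w8.pkl','wb'));st()
a=cv2.imread('pics/w8.png')[20:260,160:380];cv2.imwrite('pics/w8a.png',cv2.resize(a,None,fx=2.5,fy=2.5,interpolation=cv2.INTER_CUBIC))"
```

```text
t 10.4 tcp [ 0.4655 -0.0721  0.0333] lane [-0.199   0.0002] yaw 0.16 lane yaw deg -0.03 F [-8.5 -1.2 12. ] g 0.304
t 10.45 tcp [ 0.4662 -0.0721  0.0334] lane [-0.1983  0.    ] yaw 0.16 lane yaw deg -0.03 F [-5.6 -0.7 10.9] g 0.301
```

View pics/w8a.png

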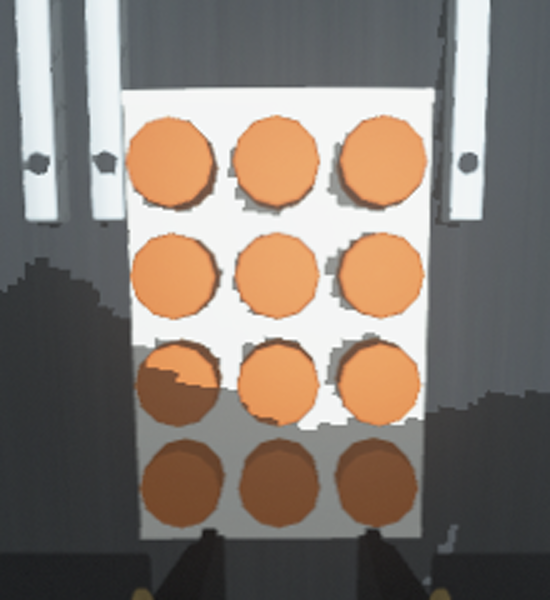

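Run:
```python
from h import *
import pickle
s,c=pickle.load(open('w8.pkl','rb'))
f=lambda L:(np.array(L,float)+.5)/2.5-.5+[160,20]
k=lane(px2w(c,f([(122,90),(434,89),(421,538),(141,538)]),.055,s)); print('w8 rack top FL FR BR BL\n',k,k.mean(0),lane(s['eef_pos']))
print('rails',lane(px2w(c,f([(108,219),(466,219)]),.022,s)))
s,c=pickle.load(open('w6.pkl','rb'))
f=lambda L:(np.array(L,float)+.5)/2.7-.5+[180,40]
k=lane(px2w(c,f([(79,65),(417,66),(401,545),(99,543)]),.055,s)); print('w6 rack top FL FR BR BL\n',k,k.mean(0),lane(s['eef_pos']))
print('rails',lane(px2w(c,f([(58,60),(451,60)]),.022,s)))
# where do the fingertips (z=tcp) project in image
T=np.eye(4)
for dx in (0,.01):
  for dy in(-.0145,.0145):
    M=R.from_quat(s['tcp_rot']).as_matrix(); print(dx,dy,w2px(c,[s['eef_pos']+M@[dx,dy,0],s['eef_pos']+M@[dx,dy,-.03]],s).round(1).tolist())
```

```text
w8 rack top FL FR BR BL
 [[-0.10010027  0.03167531]
 [-0.10002411 -0.02814659]
 [-0.19017457 -0.02855281]
 [-0.19018549  0.0314349 ]] [-0.14512111  0.0016027 ] [-1.99006694e-01  1.68331980e-04]
rails [[-0.122446    0.04236678]
 [-0.12250636 -0.04186334]]
w6 rack top FL FR BR BL
 [[-0.1298663   0.03138794]
 [-0.13012151 -0.02908349]
 [-0.22026797 -0.02915772]
 [-0.21984766  0.03121796]] [-0.17502586  0.00109117] [-2.25127989e-01 -1.68075970e-04]
rails [[-0.12295268  0.04216269]
 [-0.12302896 -0.0417602 ]]
0 -0.0145 [[250.7, 237.4], [246.4, 256.1]]
0 0.0145 [[298.7, 237.5], [302.5, 256.1]]
0.01 -0.0145 [[250.4, 221.5], [246.0, 237.7]]
0.01 0.0145 [[299.0, 221.5], [302.9, 237.7]]
```

When pressed, the rack's top edge sits slightly under the fingers' wider upper part, at TCP z ≈ 33 mm. That explains the downforce; the side push at z = 27 mm was clean. I'll back off and lower to about 27 mm, which is still above the 22 mm rail tops.

move_arm --commands '[[-0.4, [-0.8, -0.13, 0], [0, 0, 0]], [-0.4, [-1.6, -0.26, 0], [0, 0, 0]], [-0.4, [-1.6, -0.26, -0.7], [0, 0, 0]], [-0.4, [-1.6, -0.26, -0.7], [0, 0, 0]], [-0.4, [-1.6, -0.26, -0.7], [0, 0, 0]], [-0.4, [-1.6, -0.26, -0.7], [0, 0, 0]]]'

```text
time: 11.05
eef_pos: [0.451, -0.075, 0.0262]
tcp_rot: [0.997, 0.08, -0.0, 0.0]
wrist_force: [-0.7, -0.1, 0.3]
gripper_width: 0.304
```

```bash
python3 -c "
from h import *
s=st(); s,c=snap('wrist','w9')
import pickle; pickle.dump((s,c),open('w9.pkl','wb'));st()
a=cv2.imread('pics/w9.png')[20:260,160:380];cv2.imwrite('pics/w9a.png',cv2.resize(a,None,fx=2.5,fy=2.5,interpolation=cv2.INTER_CUBIC))"
```

```text
t 11.05 tcp [ 0.451  -0.075   0.0262] lane [-0.2138 -0.0004] yaw 0.1597 lane yaw deg -0.05 F [-0.7 -0.1  0.3] g 0.304
t 11.1 tcp [ 0.451  -0.075   0.0262] lane [-0.2138 -0.0004] yaw 0.1598 lane yaw deg -0.04 F [-0.4 -0.   0.3] g 0.304
```

View pics/w9a.png

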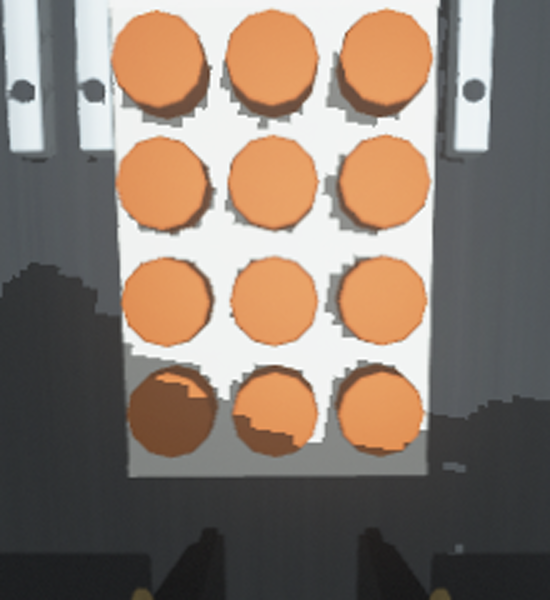

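Run:
```python
from h import *
import pickle
s,c=pickle.load(open('w9.pkl','rb'))
f=lambda L:(np.array(L,float)+.5)/2.5-.5+[160,20]
k=lane(px2w(c,f([(129,477),(428,474),(114,60),(438,60)]),.055,s)); print('BL BR sideL sideR\n',k)
for a,b in((0,2),(1,3)): v=k[b]-k[a];print('yaw',np.degrees(np.arctan2(v[1],v[0])))
print('rails',lane(px2w(c,f([(96,150),(472,151)]),.022,s)))
P=lane(px2w(c,f([(160,56),(272,55),(386,53),(165,180),(273,180),(386,178),(168,300),(275,299),(383,298),(173,410),(276,410),(381,408)]),.072,s)); print('caps',P.mean(0)); G=P.reshape(4,3,2); a=G[0].mean(0)-G[3].mean(0); b=G[:,0].mean(0)-G[:,2].mean(0)
print(np.degrees(np.arctan2(a[1],a[0])),np.degrees(np.arctan2(-b[0],b[1])))
```

```text
BL BR sideL sideR
 [[-0.18972746  0.03137384]
 [-0.18914207 -0.02887181]
 [-0.11100806  0.03107648]
 [-0.11113297 -0.02823763]]
yaw -0.2164301851174918
yaw 0.4657757188653363
rails [[-0.1224608   0.04237081]
 [-0.12277767 -0.04189395]]
caps [-0.14387238  0.00142707]
0.4160707550971912 0.4891251246275484
```

The rack is at (-0.144, +0.001) with yaw about 0.4°, which is fine. I'll push again at the lower height.

move_arm --commands '[[-0.4, [0.49, 0.08, 0], [0, 0, 0]], [-0.4, [0.99, 0.16, 0], [0, 0, 0]], [-0.4, [1.38, 0.23, 0], [0, 0, 0]], [-0.4, [1.78, 0.29, 0], [0, 0, 0]], [-0.4, [2.17, 0.36, 0], [0, 0, 0]], [-0.4, [2.57, 0.42, 0], [0, 0, 0]], [-0.4, [2.96, 0.49, 0], [0, 0, 0]], [-0.4, [3.36, 0.55, 0], [0, 0, 0]]]'

```text
time: 11.9
eef_pos: [0.4847, -0.0694, 0.0262]
tcp_rot: [0.997, 0.08, -0.0, 0.0]
wrist_force: [-1.8, 0.0, 0.7]
gripper_width: 0.302
```

```bash
python3 -c "
from h import *
s=st(); s,c=snap('wrist','w10')
import pickle; pickle.dump((s,c),open('w10.pkl','wb'));st()
a=cv2.imread('pics/w10.png')[20:260,160:380];cv2.imwrite('pics/w10a.png',cv2.resize(a,None,fx=2.5,fy=2.5,interpolation=cv2.INTER_CUBIC))"
```

```text
t 11.9 tcp [ 0.4847 -0.0694  0.0262] lane [-0.1797 -0.0003] yaw 0.1598 lane yaw deg -0.04 F [-1.8  0.   0.7] g 0.302
t 11.95 tcp [ 0.4855 -0.0695  0.0263] lane [-0.1789 -0.0005] yaw 0.1598 lane yaw deg -0.04 F [-0.7  0.1 -0. ] g 0.3
```

View pics/w10a.png

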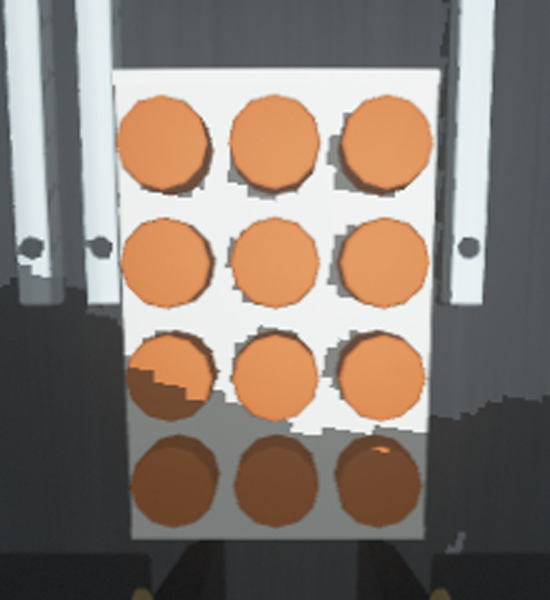

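The push force is now a clean 1.8 N. I'll measure the corners at (113,71), (440,69), (425,538) and (133,539).

```bash
cat >> h.py <<'E'
def meas(n,corners,rails,sc=2.5,o=(160,20)):
    import pickle
    s,c=pickle.load(open(n+'.pkl','rb')); f=lambda L:(np.array(L,float)+.5)/sc-.5+np.array(o)
    k=lane(px2w(c,f(corners),.055,s)); print('rack',k.mean(0).round(4),'len/wid',np.linalg.norm(k[0]-k[3]).round(4),np.linalg.norm(k[0]-k[1]).round(4),np.linalg.norm(k[2]-k[3]).round(4))
    for a,b,q in((3,0,0),(2,1,0),(2,3,90),(1,0,90)): v=k[b]-k[a];print('yaw',round(float(np.degrees(np.arctan2(v[1],v[0]))-q),2),end=' ')
    print('rails',lane(px2w(c,f(rails),.022,s)).round(4).tolist())
E
python3 -c "
from h import *
meas('w10',[(113,71),(440,69),(425,538),(133,539)],[(104,303),(466,303)])"
```

```text
rack [-0.1237  0.0014] len/wid 0.09 0.06 0.06
yaw 0.1 yaw 0.09 yaw 0.19 yaw 0.22 rails [[-0.1223, 0.0422], [-0.1224, -0.0417]]
```

move_arm --commands '[[-0.4, [0.49, 0.08, 0], [0, 0, 0]], [-0.4, [0.99, 0.16, 0], [0, 0, 0]], [-0.4, [1.48, 0.24, 0], [0, 0, 0]], [-0.4, [1.97, 0.32, 0], [0, 0, 0]], [-0.4, [2.47, 0.4, 0], [0, 0, 0]], [-0.4, [2.96, 0.48, 0], [0, 0, 0]], [-0.4, [3.46, 0.56, 0], [0, 0, 0]], [-0.4, [3.95, 0.64, 0], [0, 0, 0]]]'

```text
time: 12.75
eef_pos: [0.5244, -0.063, 0.0262]
tcp_rot: [0.997, 0.08, 0.0, 0.0]
wrist_force: [-1.7, -0.2, -1.3]
gripper_width: 0.297
```

```bash
python3 -c "
from h import *
s=st(); s,c=snap('wrist','w11')
import pickle; pickle.dump((s,c),open('w11.pkl','wb'))
a=cv2.imread('pics/w11.png')[20:260,160:380];cv2.imwrite('pics/w11a.png',cv2.resize(a,None,fx=2.5,fy=2.5,interpolation=cv2.INTER_CUBIC))"
```

```text
t 12.75 tcp [ 0.5244 -0.063   0.0262] lane [-0.1394 -0.0003] yaw 0.1599 lane yaw deg -0.04 F [-1.7 -0.2 -1.3] g 0.297
```

View pics/w11a.png

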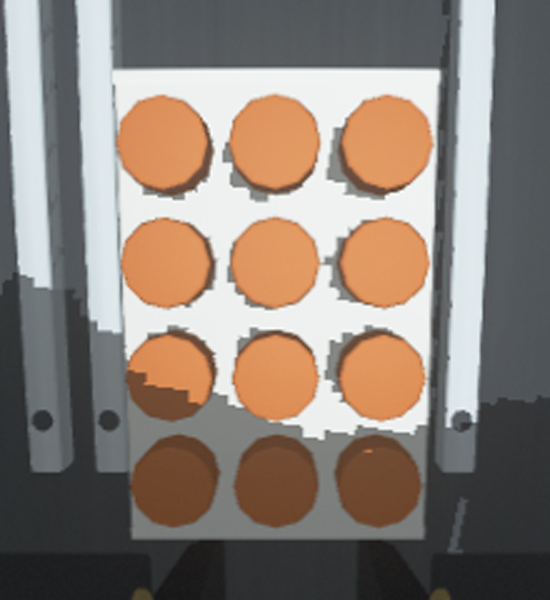

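The rack is unchanged relative to the fingers and stays square and centred in the lane. I'll continue.

move_arm --commands '[[-0.4, [0.49, 0.08, 0], [0, 0, 0]], [-0.4, [0.99, 0.16, 0], [0, 0, 0]], [-0.4, [1.48, 0.23, 0], [0, 0, 0]], [-0.4, [1.97, 0.31, 0], [0, 0, 0]], [-0.4, [2.47, 0.38, 0], [0, 0, 0]], [-0.4, [2.96, 0.46, 0], [0, 0, 0]], [-0.4, [3.46, 0.54, 0], [0, 0, 0]], [-0.4, [3.95, 0.61, 0], [0, 0, 0]]]'

```text
time: 13.6
eef_pos: [0.5639, -0.0569, 0.0263]
tcp_rot: [0.997, 0.08, -0.0, 0.0]
wrist_force: [-1.6, -0.1, -0.2]
gripper_width: 0.293
```

```bash
python3 -c "
from h import *
s=st(); s,c=snap('wrist','w12')
import pickle; pickle.dump((s,c),open('w12.pkl','wb'))
a=cv2.imread('pics/w12.png')[20:260,160:380];cv2.imwrite('pics/w12a.png',cv2.resize(a,None,fx=2.5,fy=2.5,interpolation=cv2.INTER_CUBIC))"
```

```text
t 13.6 tcp [ 0.5639 -0.0569  0.0263] lane [-0.0995 -0.0006] yaw 0.1598 lane yaw deg -0.05 F [-1.6 -0.1 -0.2] g 0.293
```

View pics/w12a.png

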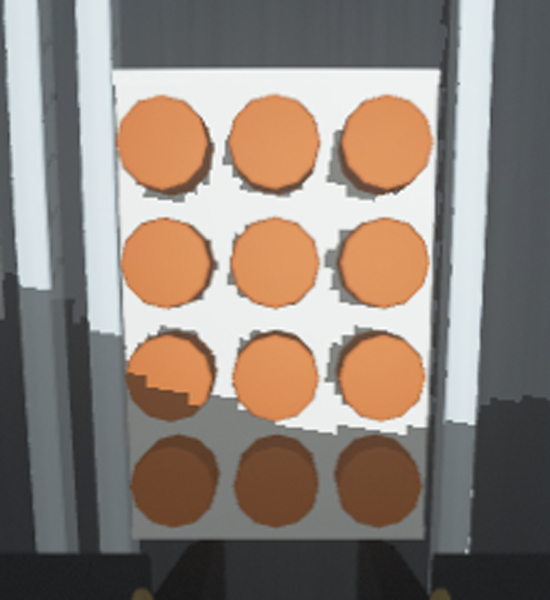

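View pics/w12.png

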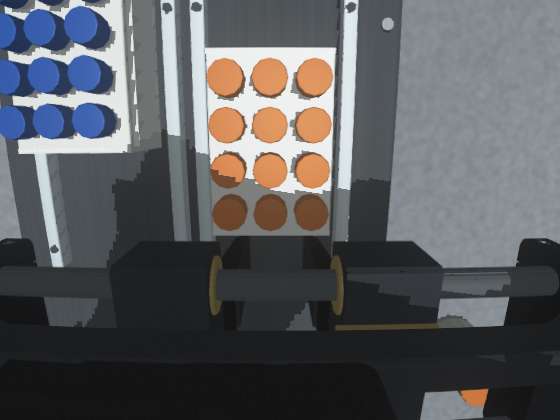

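Everything is still in line, with about 44 mm to go. I'll cover 36 mm now, then finish gently.

move_arm --commands '[[-0.4, [0.49, 0.08, 0], [0, 0, 0]], [-0.4, [0.99, 0.16, 0], [0, 0, 0]], [-0.4, [1.48, 0.24, 0], [0, 0, 0]], [-0.4, [1.97, 0.32, 0], [0, 0, 0]], [-0.4, [2.47, 0.4, 0], [0, 0, 0]], [-0.4, [2.96, 0.48, 0], [0, 0, 0]], [-0.4, [3.36, 0.54, 0], [0, 0, 0]], [-0.4, [3.55, 0.57, 0], [0, 0, 0]]]'

```text
time: 14.45
eef_pos: [0.5994, -0.0512, 0.0263]
tcp_rot: [0.997, 0.08, 0.0, 0.0]
wrist_force: [-2.8, -0.2, 1.0]
gripper_width: 0.303
```

```bash
python3 -c "
from h import *
s=st(); s,c=snap('wrist','w13')
import pickle; pickle.dump((s,c),open('w13.pkl','wb'))
a=cv2.imread('pics/w13.png')[0:260,130:400];cv2.imwrite('pics/w13a.png',cv2.resize(a,None,fx=2.3,fy=2.3,interpolation=cv2.INTER_CUBIC))"
```

```text
t 14.45 tcp [ 0.5994 -0.0512  0.0263] lane [-0.0635 -0.0007] yaw 0.1598 lane yaw deg -0.04 F [-2.8 -0.2  1. ] g 0.303
```

View pics/w13a.png

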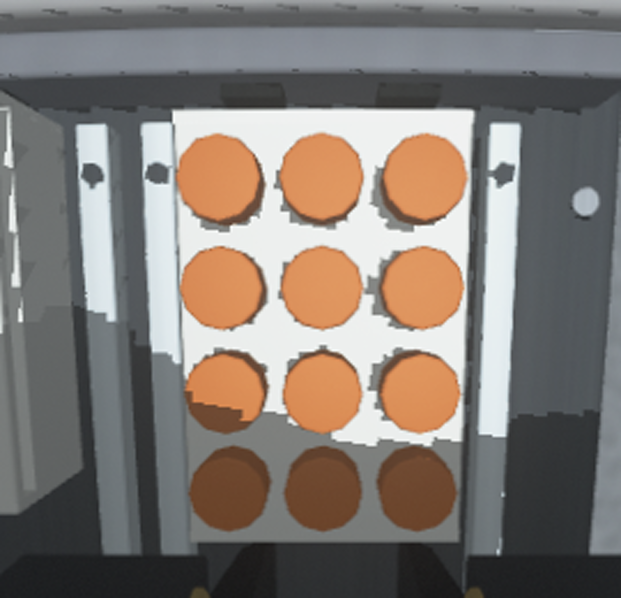

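The stop and its two buffers are just ahead of the rack, about 8 mm away. I'll close the gap in small steps and watch the force.

move_arm --commands '[[-0.4, [0.2, 0.03, 0], [0, 0, 0]], [-0.4, [0.4, 0.06, 0], [0, 0, 0]], [-0.4, [0.54, 0.09, 0], [0, 0, 0]], [-0.4, [0.64, 0.1, 0], [0, 0, 0]]]'

```text
time: 14.9
eef_pos: [0.6054, -0.0503, 0.0262]
tcp_rot: [0.997, 0.08, -0.0, 0.0]
wrist_force: [-1.9, 0.2, 0.4]
gripper_width: 0.3
```

move_arm --commands '[[-0.4, [0.05, 0.01, 0], [0, 0, 0]], [-0.4, [0.1, 0.02, 0], [0, 0, 0]]]'

```text
time: 15.1
eef_pos: [0.6064, -0.0501, 0.0263]
tcp_rot: [0.997, 0.08, -0.0, 0.0]
wrist_force: [-1.1, -0.2, 0.6]
gripper_width: 0.3
```

```bash
python3 -c "
from h import *
s=st(); s,c=snap('wrist','w14')
import pickle; pickle.dump((s,c),open('w14.pkl','wb'));st()
a=cv2.imread('pics/w14.png')[0:260,130:400];cv2.imwrite('pics/w14a.png',cv2.resize(a,None,fx=2.3,fy=2.3,interpolation=cv2.INTER_CUBIC))"
```

```text
t 15.1 tcp [ 0.6064 -0.0501  0.0263] lane [-0.0565 -0.0007] yaw 0.1598 lane yaw deg -0.04 F [-1.1 -0.2  0.6] g 0.3
t 15.15 tcp [ 0.6064 -0.0501  0.0263] lane [-0.0564 -0.0007] yaw 0.1598 lane yaw deg -0.04 F [-1.6 -0.4  0.3] g 0.299
```

View pics/w14a.png

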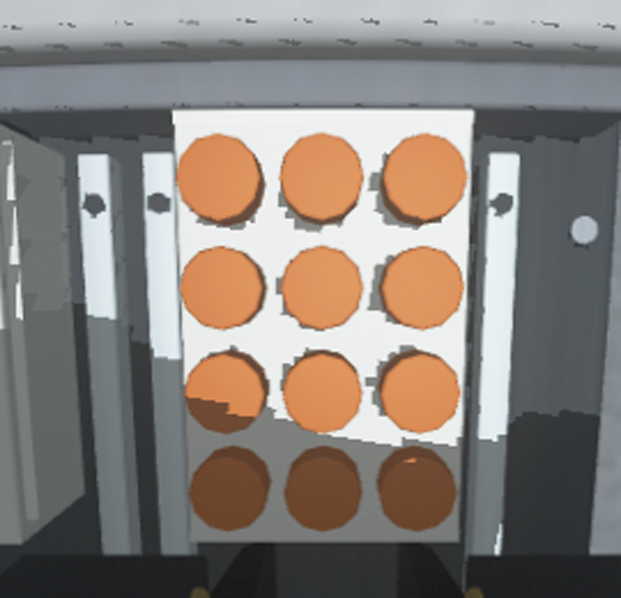

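The rack is about 1 mm short of the stop and the force hasn't risen yet. I'll go on in half-millimetre steps.

move_arm --commands '[[-0.4, [0.05, 0.01, 0], [0, 0, 0]], [-0.4, [0.1, 0.02, 0], [0, 0, 0]], [-0.4, [0.1, 0.02, 0], [0, 0, 0]]]'

```text
time: 15.45
eef_pos: [0.607, -0.0499, 0.0262]
tcp_rot: [0.997, 0.08, -0.0, 0.0]
wrist_force: [-3.8, -0.5, 2.0]
gripper_width: 0.299
```

move_arm --commands '[[-0.4, [0.05, 0.01, 0], [0, 0, 0]], [-0.4, [0.05, 0.01, 0], [0, 0, 0]]]'

```text
time: 15.65
eef_pos: [0.6071, -0.0498, 0.0262]
tcp_rot: [0.997, 0.08, -0.001, -0.0]
wrist_force: [-6.2, -2.6, 3.5]
gripper_width: 0.298
```

The force has risen to 6 N and the TCP has stopped, so the rack is against the stop. I'll back straight off and then go up.

move_arm --commands '[[-0.4, [-0.2, -0.03, 0], [0, 0, 0]], [-0.4, [-0.8, -0.13, 0], [0, 0, 0]], [-0.4, [-2, -0.32, 0], [0, 0, 0]], [-0.4, [-3, -0.48, 0], [0, 0, 0]], [-0.4, [-3, -0.48, 3], [0, 0, 0]], [-0.4, [-3, -0.48, 8], [0, 0, 0]], [-0.4, [-3, -0.48, 13], [0, 0, 0]], [-0.4, [-3, -0.48, 18], [0, 0, 0]]]'

```text
time: 16.45
eef_pos: [0.5774, -0.0546, 0.2083]
tcp_rot: [0.997, 0.08, 0.0, 0.0]
wrist_force: [1.0, -0.2, 0.6]
gripper_width: 0.297
```

```bash
python3 -c "
from h import *
s=st(); s,c=snap('wrist','w15')
import pickle; pickle.dump((s,c),open('w15.pkl','wb'));snap('side','s15')
a=cv2.imread('pics/w15.png')[0:260,160:380];cv2.imwrite('pics/w15a.png',cv2.resize(a,None,fx=2.3,fy=2.3,interpolation=cv2.INTER_CUBIC))
a=cv2.imread('pics/s15.png')[130:270,150:340];cv2.imwrite('pics/s15a.png',cv2.resize(a,None,fx=4,fy=4,interpolation=cv2.INTER_CUBIC))"
```

```text
t 16.45 tcp [ 0.5774 -0.0546  0.2083] lane [-0.0858 -0.0005] yaw 0.1597 lane yaw deg -0.05 F [ 1.  -0.2  0.6] g 0.297
```

View pics/w15a.png

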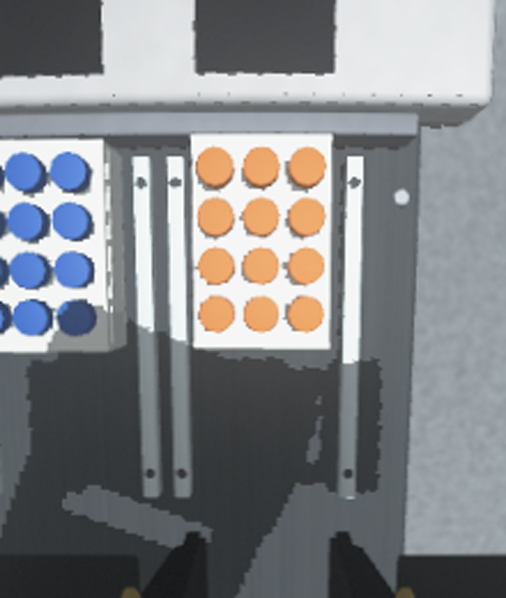

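View pics/s15a.png

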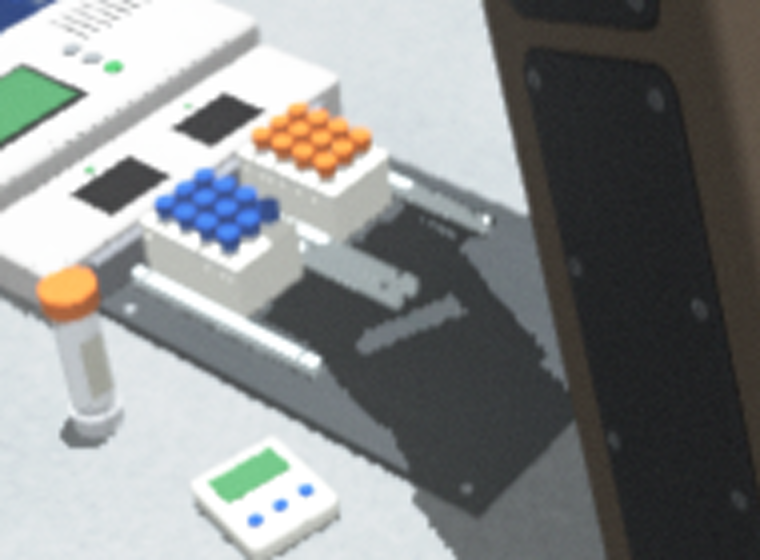

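Both pictures show the rack home, level with the parked rack, and the hand clear. Corners in the crop are at (191,134), (333,134), (330,348) and (193,348). I'll check the numbers, then hand in.

```bash
python3 -c "
from h import *
meas('w15',[(191,134),(333,134),(330,348),(193,348)],[(182,497),(346,498),(175,156),(355,156)],2.3,(160,0))
print(env.hand_in()); st()"
```

```text
rack [0.0004 0.0012] len/wid 0.0903 0.0601 0.061
yaw -0.53 yaw 0.01 yaw -0.05 yaw -0.07 rails [[-0.1221, 0.0423], [-0.1227, -0.0413], [0.0422, 0.0417], [0.0421, -0.0422]]
the job is handed in; nothing more can be done
None
the job is handed in; nothing more can be done
```

The orange-capped rack is fully home against the stop in the empty right-hand lane, and I handed the job in at about 16.5 s of the 48 s allowed. I pushed it sideways with two fingertips until it was square in front of the lane. Then I pushed it slowly from behind until the force rose to about 6 N and the arm stopped moving. I backed straight out and lifted the hand clear.

**Last checks (wrist camera, after retreating):**
- **Position:** the rack is 0.4 mm past the nominal home point and 1.2 mm to the left, both within limits. As a check, rail positions in the same picture were within 1 mm of the given sizes.
- **Angle:** it is square to within about 0.5°.
- **Contact:** the wrist force is back to about zero, and the rack stands flat in the side picture.
- **Bystanders:** the parked rack, large tube and timer look unmoved in that side picture. I did not look at the pot, tip box, beaker or bottle at the end, though nothing went near them.

**What did not go to plan:** on the first rear push the wrist read about 13 N upward. I backed off and tried again at the same height, with the same result (12 N). The likely cause is the wider part of the fingers catching the rack's top edge. I lowered the fingertips 7 mm, and the push then ran cleanly at about 2 N. The rack stayed flat and square throughout.

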